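# Lock the seed chest with hasp and pin

### The arm

A 7-joint arm with a two-finger parallel gripper is mounted at the origin on the work surface. World frame = base frame: x ahead of the robot, y to its left, z up, the work surface at z = 0. Lengths are in m, angles in rad, forces in N, time in s.
With the tool pointing down it reaches from about 0.425 to 0.875 m from the base axis. Payload 4.7 kg.
Tool frame: the origin (TCP) lies at the very end of the fingers, on their centre line; the grasp point (between the pads) lies 19 mm behind it; z points along the fingers, y is the line along which they close (so a half turn about z gives the same grasp; the last joint's range is limited). The gripper opens to 87 mm and grips with 3 to 60 N. Pads are 19 mm wide; open, the fingers measure 117 mm over their backs; the gripper's body (75 mm by 190 mm) begins 51 mm behind the grasp point.
Start: joints at [1.131, 0.321, -0.07, 1.45, 0.023, 1.371, -0.057], TCP at [0.285, -0.584, 0.223] pointing down, gripper open.
Joint ranges: [-2.86, 2.86], [-0.3, 2.09], [-1.38, 1.24], [0.06, 2.45], [-1.56, 4.7], [0.09, 2.05], [-2.69, 2.69]. Speed limits (rad/s): [2.57, 2.57, 3.14, 3.14, 3.14, 3.14, 3.14].

### API

Orientations are given as a rotation vector (axis times angle).
In Python, from bench import ctrl, vision gives the robot as it stands.
- The arm moves only by the tool jog_arm, never from a script. Its argument "increments" is a list of rows, each an object of numbers: "tx", "ty", "tz": the shift along the tool's x, y, z in mm; "wx", "wy", "wz": the turn, a rotation vector about the tool's x, y, z in rad; "gripper": the opening, from 0 (shut) to 1 (fully open). In form: [{"tx": .., "ty": .., "tz": .., "wx": .., "wy": .., "wz": .., "gripper": ..}, ...]. A call has exactly 5 rows; each row is the pose to reach, as a shift and turn from the pose commanded when the call began, along the tool's axes at that moment; what a row does not reach only later rows make up. A row lasts 1/12 s, in which the tool goes at most 41.7 mm and 7.16 degrees, less where a joint would pass 70% of its speed; a pose out of reach is approached as far as the arm can. A call with a gripper value outside its range is refused whole. The fingers move at their own pace and stop on an object; "grip_force" is the grip in N (left out, the last holds). Time passes only in rows, so rows that repeat a pose let the fingers close, or fill a call up. It gives the time, the measured TCP pose, the force, the opening and the grip force at its end, in the units of the state.
- ctrl.get_state(): the state, without advancing time (a new reading comes with each control period).
- vision.get_image(name): name is "scene" or "top" or "wrist"; returns a dict with "color" (480x640x3 uint8, blue, green, red), "fx", "fy", "cx", "cy" (pixels), "extrinsics" (4x4, takes a point from world to camera coordinates). Camera axes: x right, y down, z forward; pixel columns grow to the right and rows downward; lengths in m; the calibration is good to about 2 mm. The wrist camera is an equidistant fisheye: a pixel r from the principal point sees the ray r / f radians off the axis. A picture is of the moment at which its call begins. There is no depth.
- ctrl.close_job(): hands the job in; it is judged then, once.
Trained networks look in the newest picture that a camera, given by its name, has taken for a name from the list of things; names that differ only in an ending like _2 or _b are one class to them, and where a whole thing is asked for, a point or a joint stands for the part that bears it (a point fixed in the world has none). Each returns a list of dicts, best first, with "conf" (0 to 1); they miss things now and then, are a little off and sometimes report something else, mostly with a low value. They report only what shows in the picture. A call takes as long as a camera call. They do not tell look-alikes from the thing itself.
- vision.spot_in(camera, thing): "bbox" ([left, top, right, bottom] in pixels, round what is visible of it).
The state is a dict: "time": time; "joint_positions": joint angles; "qd": joint speeds; "joint_torque": joint torques, N m; "position": TCP position; "tool_rot": TCP orientation; "ft_force": force on the tool from outside, world axes, zero at the start; "torque": the same for the moment, N m; "grip_width": opening from 0.0 (shut) to 1.0 (fully open); "grip_force": force on a finger pad.
Only numpy, scipy, OpenCV 4.12 (cv2) and the standard library are available. Lean on these libraries where they do the work, as an engineer would, in place of code of your own. Each camera call takes 0.05 s, during which the arm holds its last target. There are 200 camera calls.

### The job

Lock the sage-green seed chest: swing its brass hasp fully shut so that the slot passes over the steel eye, then take the long pin with the red knob from the wooden rack and drop it right through the eye, so that its collar rests on the eye. Leave the short pin with the blue knob in the rack.

Things in the scene. Friction and masses are not known exactly. Their poses are not given: they have to be found in the camera images.
- eye (a point): Centre of the level steel ring (hole 30 mm, outside 48, bar 8 thick) on the front of the fixed sage-green seed chest, 100 mm above the table. Chest axes: x squarely into the chest, y along its front, z up. The front face is at x = +40 mm and spans y -125 to +175; chest 220 mm deep, 140 high, 163 at the lid's grip, 130 mm behind the eye.
- hasp (a joint): Brass hasp angle, rad: 0 shut, 1.57 straight out. Vertical hinge at x +34.5, y +95 mm in the eye's axes. Upright plate 5 mm thick, 145 long, 78 to 122 mm above the table; from the hinge it runs to the eye's -y at 0, to -x at 1.57. Solid for the first 65 mm, then a slot to 127 mm. Push it shut on its outer side with closed fingers: 1 N at 40 mm from the hinge; it stays where left.
- lock_pin: Long pin: steel shaft 10 mm thick, 60 long; on it a collar 42 wide, 6 thick; on top an upright red knob 20 thick, 38 high. 104 mm in all, 100 g. Origin: the shaft's lower tip, z up. It stands in one of three 25 mm holes, 75 mm apart along its y, in a fixed wooden rack 220 x 70 x 70 mm, collar on the rack's top. The others hold the blue pin and a wooden dibber, equally high.
- short_pin: The wrong pin, to be left in the rack: same collar and knob but the knob is blue, and a shaft of only 22 mm. Stands upright in another hole of the rack, collar on the rack's top. Origin 60 mm below the underside of its collar, z up.
Things that resemble listed ones, but are neither listed nor needed, are in the scene too. Leave any orange or pink look-alike of the lock_pin alone.

How it is judged:
On the way, in this order (a step that is already met when the one before it is completed fails the run):
1. the hasp is swung shut over the eye (value of joint hasp below 0.17 rad), for 0.2 s.
2. the red-knobbed pin is down through the eye with the hasp shut (value of joint hasp below 0.17 rad and z of lock_pin in the frame of eye below -0.046 m and horizontal distance between lock_pin and eye below 0.02 m), for 0.2 s.
At the end, for the whole second after the job is handed in: The hasp is within 0.17 rad (10 degrees) of shut; the red-knobbed pin hangs in the eye, released and at rest, its tip more than 46 mm below the eye's centre (56 mm when the collar lies on the ring) and within 20 mm of it horizontally, within 0.25 rad of upright (all of step 2 and angle between lock_pin's own z axis and vertical below 0.25 rad and linear speed of lock_pin below 0.02 m/s); the robot touches nothing.
It fails at once if the blue-knobbed short pin is moved more than 30 mm (distance of short_pin from where it was at the start of the episode above 0.03 m).
It also fails if it takes over 51 s, if anything falls off the work surface, if the arm or the gripper's body presses on something with over 40 N, if the wrist force passes 120 N, or if a joint passes its speed limit or range.

## Working session

There is one attempt and no reset: what is moved stays moved. The work goes in short steps, Python scripts to look and compute and a tool call to move; the robot and the scene stay as the last step left them, time stands still between calls to the robot, and variables do not carry over. Pictures are saved under pics/ and viewed, at most 10 in all, crops included, and the job is handed in when it is done.

Besides the shell and the picture viewer there is one more tool, called after "Emit:" in YAML: its name, and indented under it one key for each argument. jog_arm: Moves the arm, as the interface text tells. Its arguments: {"type":"object","properties":{"increments":{"type":"array"},"grip_force":{"type":"number"}},"required":["increments"]}

```bash
mkdir -p pics
cat > h.py <<'E'
import numpy as np, cv2
from bench import ctrl, vision
from scipy.spatial.transform import Rotation as R
def pix(im,p):
    q=im["extrinsics"]@np.append(p,1); return np.array([im["fx"]*q[0]/q[2]+im["cx"],im["fy"]*q[1]/q[2]+im["cy"]])
def ray(im,u,v,fish=False):
    E=np.array(im["extrinsics"]); x=(u-im["cx"])/im["fx"]; y=(v-im["cy"])/im["fy"]
    if fish:
        r=np.hypot(x,y); d=np.array([np.sin(r)*x/max(r,1e-9),np.sin(r)*y/max(r,1e-9),np.cos(r)])
    else: d=np.array([x,y,1.])
    return -E[:3,:3].T@E[:3,3], E[:3,:3].T@d
def atz(im,u,v,z,fish=False):
    c,d=ray(im,u,v,fish); return c+d*(z-c[2])/d[2]
def togo(p,rot=None):
    s=ctrl.get_state(); return R.from_rotvec(s["tool_rot"]).inv().apply(np.array(p)-s["position"])*1000
E
python3 - <<'E'
from h import *
for n in ("scene","top"):
    im=vision.get_image(n); cv2.imwrite(f"pics/{n}0.png",im["color"])
    E=im["extrinsics"]; print(n,im["fx"],im["cx"],im["cy"],np.round(-E[:3,:3].T@E[:3,3],3))
    for t in("eye","hasp","lock_pin","short_pin"): print(t,[(np.round(b["bbox"]).tolist(),round(b["conf"],2)) for b in vision.spot_in(n,t)][:5])
s=ctrl.get_state();print(s["time"],s["position"],s["tool_rot"],R.from_rotvec(s["tool_rot"]).as_matrix().round(3))
E
```

```text
scene 434.75918872500307 314.7355119460152 239.28842339006687 [1.029 0.101 0.495]
eye [([3.0, 198.0, 301.0, 455.0], 0.73)]
hasp [([203.0, 254.0, 304.0, 330.0], 0.76)]
lock_pin [([306.0, 201.0, 328.0, 255.0], 0.93), ([347.0, 178.0, 367.0, 214.0], 0.91), ([362.0, 202.0, 382.0, 230.0], 0.76)]
short_pin [([382.0, 223.0, 407.0, 257.0], 0.62)]
top 485.2162189944605 324.20983443667905 233.6564370924259 [0.318 0.13  0.888]
eye [([341.0, 65.0, 581.0, 267.0], 0.75)]
hasp [([340.0, 128.0, 420.0, 182.0], 0.78)]
lock_pin [([308.0, 263.0, 331.0, 285.0], 0.94), ([260.0, 313.0, 282.0, 333.0], 0.8)]
short_pin [([242.0, 211.0, 266.0, 235.0], 0.78)]
0.5 [ 0.28492115 -0.58423673  0.22255189] [ 3.06101578e+00  7.06742863e-01 -5.38558012e-05] [[ 0.899  0.438 -0.   ]
 [ 0.438 -0.899 -0.   ]
 [-0.     0.    -1.   ]]
```

View pics/scene0.png

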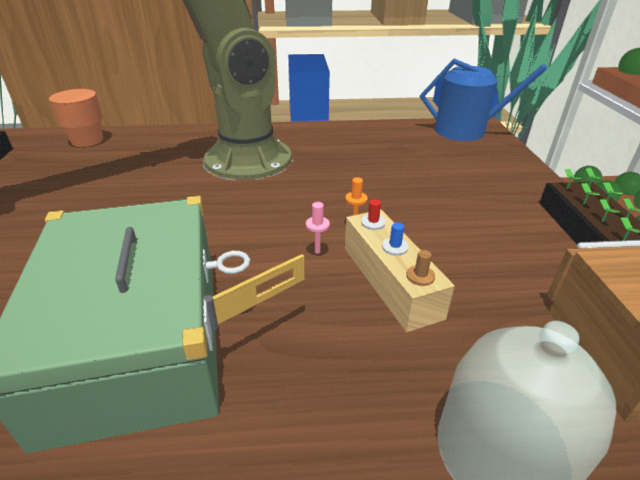

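View pics/top0.png

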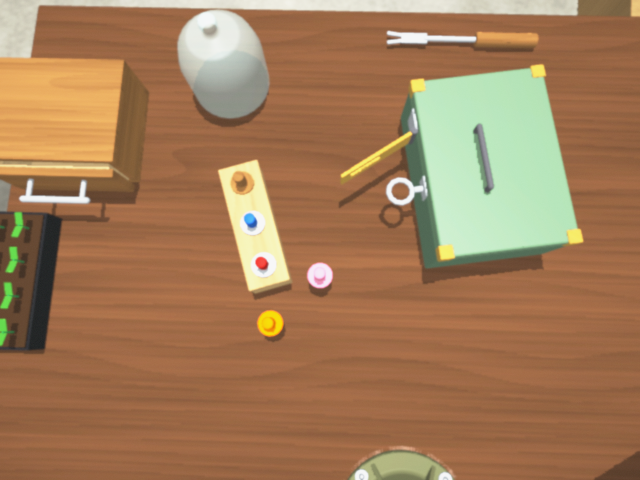

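The views show the open hasp, tip near top (342,180) and hinge near (411,135), with the ring at top (400,191) and scene (233,262). The red knob is in the rack's near hole, top (262,264) and scene (374,210). Blue is in the middle hole and the dibber at the far end. The pink and orange look-alikes stand free.

```bash
cat > m.py <<'E'
from h import *
t=vision.get_image("top"); s=vision.get_image("scene")
def cen(im,box,f):
    x0,y0,x1,y1=box; c=im["color"][y0:y1,x0:x1].astype(int); v,u=np.nonzero(f(c)); return u.mean()+x0,v.mean()+y0,len(u),(u.min()+u.max())/2+x0,(v.min()+v.max())/2+y0
red=lambda c:(c[...,2]>110)&(c[...,1]<60)&(c[...,0]<60)
white=lambda c:(c.min(2)>165)
# ring: mid of bbox excluding stalk (columns < stalk)
for n,im,box in(("T",t,(380,172,416,210)),("S",s,(216,245,255,277))):
    c=im["color"][box[1]:box[3],box[0]:box[2]].astype(int); m=((c.min(2)>140)&(c.max(2)-c.min(2)<40)).astype(np.uint8)
    k=max(cv2.findContours(m,cv2.RETR_EXTERNAL,cv2.CHAIN_APPROX_NONE)[0],key=len); e=cv2.fitEllipse(cv2.convexHull(k)); p=np.array(e[0])+box[:2]
    print("ring",n,p,e[1],atz(im,*p,.100).round(4))
a=cen(t,(245,250,280,280),red); b=cen(s,(360,195,390,225),red); print(a,b)
print("red z.095",atz(t,*a[:2],.098).round(4),atz(s,*b[:2],.095).round(4))
P=lambda u,v,z:atz(t,u,v,z)[:2]
print("blue,dib",P(250,219,.1),P(239,179,.1), "pink",P(319,272,.09))
h=P(411,135,.122); tip=P(342,179,.122); print("hinge",h,"tip",tip,np.linalg.norm(tip-h))
A=P(418,86,.14);B=P(446,252,.14);print("corners",A,B,np.linalg.norm(A-B))
E
python3 m.py
```

```text
ring T [400.27720261 190.76692963] (28.014066696166992, 29.41016387939453) [0.5416 0.0198 0.1   ]
ring S [232.46534348 261.50348854] (22.66164207458496, 33.73466491699219) [0.5417 0.0162 0.1   ]
(np.float64(263.8095238095238), np.float64(266.04761904761904), 21, np.float64(263.0), np.float64(265.5)) (np.float64(373.85990338164254), np.float64(210.46859903381642), 207, np.float64(374.5), np.float64(210.5))
red z.095 [0.4088 0.2425 0.098 ] [0.4141 0.2432 0.095 ]
blue,dib [0.48660054 0.26938305] [0.55528067 0.29200621] pink [0.40242146 0.1520399 ]
hinge [0.63188883 0.00510119] tip [0.55287291 0.11821581] 0.13797982961001332
corners [ 0.71076734 -0.00385976] [ 0.43366042 -0.04539784] 0.28020287960379103
```

Emit:
jog_arm:
  increments:
    - {"tx":30,"ty":-20,"tz":-20,"wz":-0.12,"gripper":0}
    - {"tx":64,"ty":-44,"tz":-40,"wz":-0.24,"gripper":0}
    - {"tx":97,"ty":-67,"tz":-40,"wz":-0.36,"gripper":0}
    - {"tx":130,"ty":-91,"tz":-40,"wz":-0.48,"gripper":0}
    - {"tx":163,"ty":-115,"tz":-40,"wz":-0.6,"gripper":0}

```text
validation failed for argument at $.in...
```

```bash
cat >> h.py <<'E'
E0=np.array([.5416,.018]);YA=np.arctan2(.0415,.277)
def w(x,y,z): 
    c,s=np.cos(YA),np.sin(YA); return np.array([E0[0]+x*s/1e3+y*c/1e3,E0[1]-x*c/1e3+y*s/1e3,z])
def show(p,yaw=YA):
    s=ctrl.get_state();M=R.from_rotvec(s["tool_rot"]).as_matrix(); a=np.arctan2(M[1,1],M[0,1]); d=(yaw-a+np.pi/2)%np.pi-np.pi/2
    print("t",round(s["time"],2),"pos",np.round(s["position"],4),"go",togo(p).round(1),"wz",round(-d,3),"tilt",M[:,2].round(3),"F",np.round(s["ft_force"],1),"g",round(s["grip_width"],3),"J",np.round(s["joint_positions"],2))
E
python3 -c "
from h import *
show(w(-28,107,.26))"
```

```text
t 0.6 pos [ 0.2849 -0.5843  0.2226] go [ 605.2 -423.3  -37.5] wz -1.266 tilt [-0. -0. -1.] F [ 0.1 -0.1  0.1] g 1.003 J [ 1.13  0.32 -0.07  1.45  0.02  1.37 -0.06]
```

Emit:
jog_arm:
  increments:
    - {"tx":30,"ty":-20,"tz":-20,"wx":0,"wy":0,"wz":-0.12,"gripper":0}
    - {"tx":64,"ty":-44,"tz":-40,"wx":0,"wy":0,"wz":-0.24,"gripper":0}
    - {"tx":97,"ty":-67,"tz":-40,"wx":0,"wy":0,"wz":-0.36,"gripper":0}
    - {"tx":130,"ty":-91,"tz":-40,"wx":0,"wy":0,"wz":-0.48,"gripper":0}
    - {"tx":163,"ty":-115,"tz":-40,"wx":0,"wy":0,"wz":-0.6,"gripper":0}

```text
time: 1.02
position: [0.3815, -0.4087, 0.2634]
tool_rot: [2.71, 1.586, 0.0]
ft_force: [1.5, 0.3, -0.6]
grip_width: 0.71
grip_force: 0.0
```

```bash
python3 -c "
from h import *
show(w(-28,107,.26))"
```

```text
t 1.02 pos [ 0.3815 -0.4087  0.2634] go [538.2  -1.9   3. ] wz -0.66 tilt [ 0.001 -0.001 -1.   ] F [ 1.5  0.3 -0.6] g 0.71 J [ 1.    0.12 -0.25  1.61  0.03  1.41  0.24]
```

Emit:
jog_arm:
  increments:
    - {"tx":41,"ty":0,"tz":0,"wx":0,"wy":0,"wz":-0.12,"gripper":0}
    - {"tx":82,"ty":0,"tz":0,"wx":0,"wy":0,"wz":-0.24,"gripper":0}
    - {"tx":123,"ty":0,"tz":0,"wx":0,"wy":0,"wz":-0.36,"gripper":0}
    - {"tx":164,"ty":0,"tz":0,"wx":0,"wy":0,"wz":-0.48,"gripper":0}
    - {"tx":205,"ty":0,"tz":0,"wx":0,"wy":0,"wz":-0.6,"gripper":0}

```text
time: 1.43
position: [0.4825, -0.2302, 0.263]
tool_rot: [2.12, 2.317, -0.0]
ft_force: [1.4, -0.7, -0.2]
grip_width: 0.324
grip_force: 0.0
```

```bash
python3 -c "
from h import *
show(w(-28,107,.26))"
```

```text
t 1.43 pos [ 0.4825 -0.2302  0.263 ] go [276.4 186.    2.8] wz -0.06 tilt [ 0.001 -0.001 -1.   ] F [ 1.4 -0.7 -0.2] g 0.324 J [ 0.81  0.08 -0.44  1.66  0.03  1.41  0.46]
```

Emit:
jog_arm:
  increments:
    - {"tx":34,"ty":23,"tz":0,"wx":0,"wy":0,"wz":-0.06,"gripper":0}
    - {"tx":68,"ty":46,"tz":0,"wx":0,"wy":0,"wz":-0.06,"gripper":0}
    - {"tx":102,"ty":69,"tz":0,"wx":0,"wy":0,"wz":-0.06,"gripper":0}
    - {"tx":136,"ty":92,"tz":0,"wx":0,"wy":0,"wz":-0.06,"gripper":0}
    - {"tx":170,"ty":115,"tz":0,"wx":0,"wy":0,"wz":-0.06,"gripper":0}

```text
time: 1.85
position: [0.5831, -0.0514, 0.263]
tool_rot: [2.057, 2.373, 0.0]
ft_force: [0.7, -0.1, -0.7]
grip_width: 0.016
grip_force: 0.0
```

```bash
python3 -c "
from h import *
show(w(-28,107,.26))"
```

```text
t 1.85 pos [ 0.5831 -0.0514  0.263 ] go [103.3  75.6   3. ] wz -0.006 tilt [ 0.001 -0.001 -1.   ] F [ 0.7 -0.1 -0.7] g 0.016 J [ 0.56  0.21 -0.6   1.54  0.12  1.43  0.09]
```

Emit:
jog_arm:
  increments:
    - {"tx":33,"ty":24,"tz":0,"wx":0,"wy":0,"wz":0,"gripper":0}
    - {"tx":66,"ty":49,"tz":0,"wx":0,"wy":0,"wz":0,"gripper":0}
    - {"tx":103,"ty":76,"tz":0,"wx":0,"wy":0,"wz":0,"gripper":0}
    - {"tx":103,"ty":76,"tz":3,"wx":0,"wy":0,"wz":0,"gripper":0}
    - {"tx":103,"ty":76,"tz":3,"wx":0,"wy":0,"wz":0,"gripper":0}

```text
time: 2.27
position: [0.6428, 0.0643, 0.2586]
tool_rot: [-2.047, -2.379, -0.002]
ft_force: [-0.3, -0.2, 0.1]
grip_width: 0.004
grip_force: 0.0
```

Run:
```python
from h import *
im=vision.get_image("wrist"); c=im["color"].copy()
E=np.array(im["extrinsics"])
def fp(p):
    q=E[:3,:3]@p+E[:3,3]; r=np.arctan2(np.hypot(q[0],q[1]),q[2]); a=np.arctan2(q[1],q[0]); return int(im["cx"]+im["fx"]*r*np.cos(a)),int(im["cy"]+im["fy"]*r*np.sin(a))
for p,col in((w(0,0,.1),(0,0,255)),(w(34.5,95,.122),(255,0,255)),(w(34.5-.887*145,95-.462*145,.122),(255,0,0)),(w(-28,107,.108),(0,255,255)),(np.array([.412,.243,.114]),(255,255,0))):
    cv2.drawMarker(c,fp(p),col,cv2.MARKER_CROSS,14,1)
cv2.imwrite("pics/w1.png",c); show(w(-28,107,.108))
```

```text
t 2.32 pos [0.6427 0.061  0.2588] go [  0.4   0.8 150.8] wz -0.003 tilt [-0.001  0.    -1.   ] F [ 0.4 -0.8 -0.6] g 0.006 J [ 0.35  0.36 -0.64  1.39  0.22  1.46 -0.14]
```

View pics/w1.png

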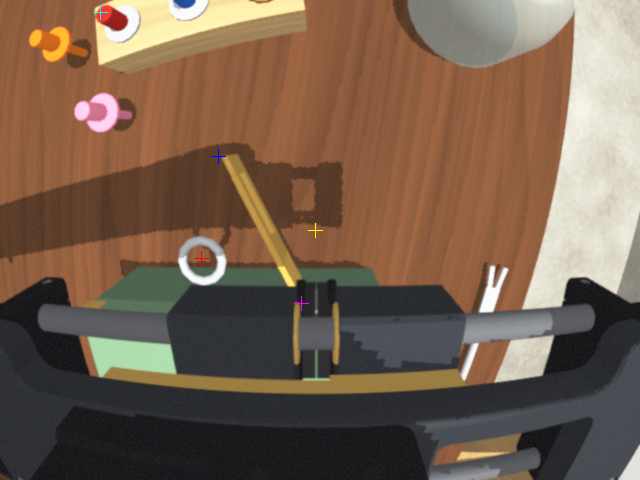

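The wrist view shows the ring centre at (202,260), on its marker at (201,258). The hasp runs from (295,285) to its tip at (232,157), slightly more open than I estimated. The descent spot at (315,230) is clear on its outer side.

Emit:
jog_arm:
  increments:
    - {"tx":0,"ty":5,"tz":40,"wx":0,"wy":0,"wz":0,"gripper":0}
    - {"tx":0,"ty":6,"tz":80,"wx":0,"wy":0,"wz":0,"gripper":0}
    - {"tx":0,"ty":6,"tz":120,"wx":0,"wy":0,"wz":0,"gripper":0}
    - {"tx":0,"ty":6,"tz":151,"wx":0,"wy":0,"wz":0,"gripper":0}
    - {"tx":0,"ty":6,"tz":151,"wx":0,"wy":0,"wz":0,"gripper":0}

```text
time: 2.73
position: [0.6438, 0.056, 0.1012]
tool_rot: [-2.056, -2.365, 0.016]
ft_force: [-2.0, -0.6, -0.5]
grip_width: 0.005
grip_force: 0.0
```

Run:
```python
from h import *
for p in((-13,72),(-1,56),(12,49),(24,45)): show(w(*p,.108))
```

```text
t 2.73 pos [0.6438 0.056  0.1012] go [ -9.8 -34.7  -6.3] wz -0.009 tilt [-0.013 -0.003 -1.   ] F [-2.  -0.6 -0.5] g 0.005 J [ 0.34  0.47 -0.61  1.57  0.29  1.2  -0.19]
t 2.73 pos [0.6438 0.056  0.1012] go [-22.  -50.6  -6.1] wz -0.009 tilt [-0.013 -0.003 -1.   ] F [-2.  -0.6 -0.5] g 0.005 J [ 0.34  0.47 -0.61  1.57  0.29  1.2  -0.19]
t 2.73 pos [0.6438 0.056  0.1012] go [-35.  -57.4  -6. ] wz -0.009 tilt [-0.013 -0.003 -1.   ] F [-2.  -0.6 -0.5] g 0.005 J [ 0.34  0.47 -0.61  1.57  0.29  1.2  -0.19]
t 2.73 pos [0.6438 0.056  0.1012] go [-47.1 -61.3  -5.9] wz -0.009 tilt [-0.013 -0.003 -1.   ] F [-2.  -0.6 -0.5] g 0.005 J [ 0.34  0.47 -0.61  1.57  0.29  1.2  -0.19]
```

Emit:
jog_arm:
  increments:
    - {"tx":-5,"ty":-14,"tz":0,"wx":0,"wy":0,"wz":0,"gripper":0}
    - {"tx":-10,"ty":-28,"tz":0,"wx":0,"wy":0,"wz":0,"gripper":0}
    - {"tx":-15,"ty":-41,"tz":0,"wx":0,"wy":0,"wz":0,"gripper":0}
    - {"tx":-21,"ty":-49,"tz":0,"wx":0,"wy":0,"wz":0,"gripper":0}
    - {"tx":-27,"ty":-57,"tz":0,"wx":0,"wy":0,"wz":0,"gripper":0}

```text
time: 3.15
position: [0.5974, 0.0243, 0.111]
tool_rot: [2.057, 2.37, 0.004]
ft_force: [1.5, 0.7, 0.7]
grip_width: 0.009
grip_force: 0.7
```

Run:
```python
from h import *
for p in((-1,56),(24,45)): show(w(*p,.108))
```

```text
t 3.15 pos [0.5974 0.0243 0.111 ] go [ 3.  -0.1  3. ] wz -0.007 tilt [ 0.004 -0.001 -1.   ] F [1.5 0.7 0.7] g 0.009 J [ 0.44  0.35 -0.63  1.71  0.23  1.15 -0.11]
t 3.15 pos [0.5974 0.0243 0.111 ] go [-22. -11.   3.] wz -0.007 tilt [ 0.004 -0.001 -1.   ] F [1.5 0.7 0.7] g 0.009 J [ 0.44  0.35 -0.63  1.71  0.23  1.15 -0.11]
```

Emit:
jog_arm:
  increments:
    - {"tx":-7,"ty":-4,"tz":0,"wx":0,"wy":0,"wz":0,"gripper":0}
    - {"tx":-13,"ty":-7,"tz":0,"wx":0,"wy":0,"wz":0,"gripper":0}
    - {"tx":-19,"ty":-10,"tz":0,"wx":0,"wy":0,"wz":0,"gripper":0}
    - {"tx":-24,"ty":-10,"tz":0,"wx":0,"wy":0,"wz":0,"gripper":0}
    - {"tx":-24,"ty":-10,"tz":0,"wx":0,"wy":0,"wz":0,"gripper":0}

```text
time: 3.57
position: [0.589, 0.0033, 0.1089]
tool_rot: [-2.053, -2.372, -0.003]
ft_force: [-2.4, 6.3, 5.0]
grip_width: 0.004
grip_force: 3.0
```

Run:
```python
from h import *
show(w(24,45,.108))
im=vision.get_image("scene"); cv2.imwrite("pics/s2.png",cv2.resize(im["color"][180:380,120:420],None,fx=2,fy=2)); print(vision.spot_in("top","hasp")[:1])
```

```text
t 3.57 pos [0.589  0.0033 0.1089] go [-2.4  0.3  0.9] wz -0.005 tilt [-0.002  0.004 -1.   ] F [-2.4  6.3  5. ] g 0.004 J [ 0.48  0.34 -0.63  1.72  0.21  1.15 -0.06]
[{'bbox': [337.4, 125.6, 417.6, 183.3], 'conf': 0.97}]
```

View pics/s2.png

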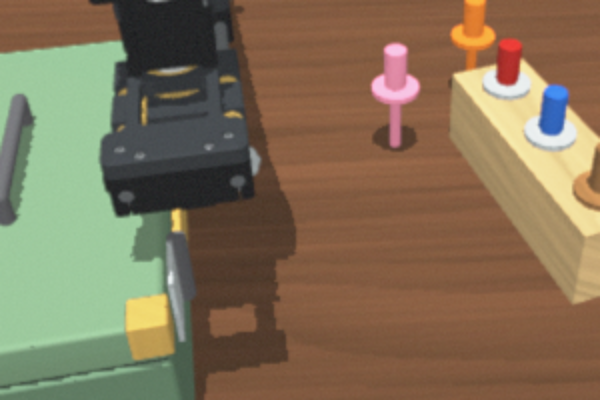

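The hasp now lies against the chest front, with a brass sliver at (180,222) in the crop, and the contact force is 6 N. I'll back out and rise.

Emit:
jog_arm:
  increments:
    - {"tx":-2,"ty":0,"tz":0,"wx":0,"wy":0,"wz":0,"gripper":0}
    - {"tx":-2,"ty":0,"tz":0,"wx":0,"wy":0,"wz":0,"gripper":0}
    - {"tx":25,"ty":0,"tz":0,"wx":0,"wy":0,"wz":0,"gripper":0}
    - {"tx":40,"ty":0,"tz":-35,"wx":0,"wy":0,"wz":0,"gripper":0.5}
    - {"tx":50,"ty":0,"tz":-75,"wx":0,"wy":0,"wz":0,"gripper":0.5}

```text
time: 4.08
position: [0.5796, 0.0513, 0.181]
tool_rot: [-2.05, -2.372, 0.008]
ft_force: [0.9, -0.6, 0.3]
grip_width: 0.083
grip_force: 0.0
```

Run:
```python
from h import *
show([.412,.244,.2],np.deg2rad(18))
```

```text
t 4.08 pos [0.5796 0.0513 0.181 ] go [ 215.  -138.1  -17.4] wz -0.169 tilt [-0.009  0.001 -1.   ] F [ 0.9 -0.6  0.3] g 0.083 J [ 0.43  0.27 -0.66  1.66  0.17  1.28 -0.12]
```

Emit:
jog_arm:
  increments:
    - {"tx":33,"ty":-21,"tz":-17,"wx":0,"wy":0,"wz":-0.05,"gripper":0.5}
    - {"tx":66,"ty":-43,"tz":-17,"wx":0,"wy":0,"wz":-0.1,"gripper":0.5}
    - {"tx":99,"ty":-64,"tz":-17,"wx":0,"wy":0,"wz":-0.169,"gripper":0.5}
    - {"tx":132,"ty":-85,"tz":-17,"wx":0,"wy":0,"wz":-0.169,"gripper":0.5}
    - {"tx":165,"ty":-107,"tz":-17,"wx":0,"wy":0,"wz":-0.169,"gripper":0.5}

```text
time: 4.5
position: [0.4521, 0.1985, 0.2005]
tool_rot: [1.85, 2.539, -0.001]
ft_force: [0.2, 0.1, 1.1]
grip_width: 0.442
grip_force: 0.0
```

Run:
```python
from h import *
show([.412,.244,.2],np.deg2rad(18))
im=vision.get_image("top")
P=lambda u,v,z:atz(im,u,v,z)[:2]
cv2.imwrite("pics/t3.png",cv2.resize(im["color"][80:340,200:500],None,fx=2,fy=2))
w_=vision.get_image("wrist"); cv2.imwrite("pics/w3.png",w_["color"]); np.save("w3E.npy",np.array(w_["extrinsics"])); print(w_["fx"],w_["cx"],w_["cy"])
print(vision.spot_in("top","hasp")[:1])
print([(np.round(b["bbox"],1),b["conf"]) for b in vision.spot_in("wrist","lock_pin")])
```

```text
t 4.5 pos [0.4521 0.1985 0.2005] go [ 55.6 -24.3   0.5] wz -0.003 tilt [-0.    -0.001 -1.   ] F [0.2 0.1 1.1] g 0.442 J [ 0.34  0.04 -0.82  1.83  0.03  1.28 -0.17]
371.64829954431775 315.8581684333434 244.03156053835522
[{'bbox': [403.8, 127.0, 429.6, 219.0], 'conf': 0.71}]
[(array([268.6, 151.8, 320.6, 203.3]), 0.6), (array([220.5, 251.7, 267.2, 308.2]), 0.55), (array([146. , 135.9, 204.4, 186.9]), 0.55)]
```

View pics/w3.png

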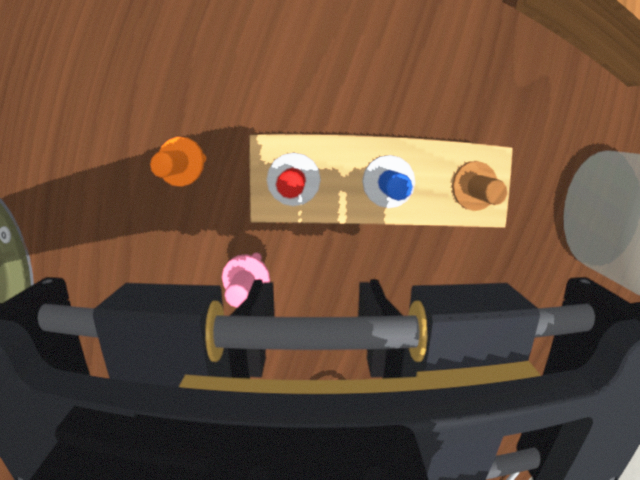

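View pics/t3.png

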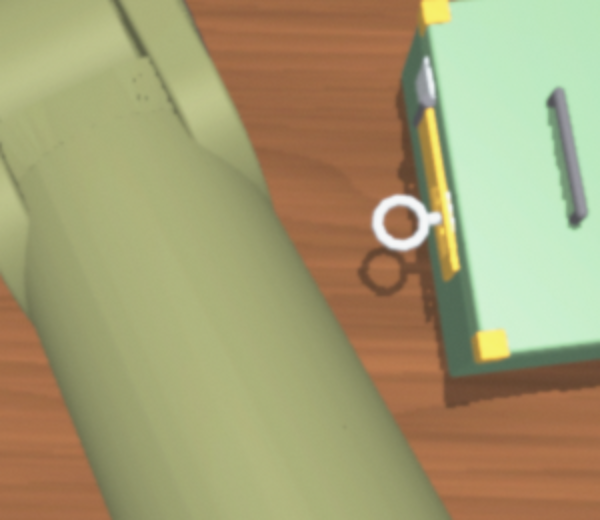

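The wrist view shows the red knob top at (290,183) with its collar at (293,180), the blue knob at (396,186), and the rack level in the picture. The top crop shows the hasp flush along the chest front, with the ring at (400,222) through its slot.

Run:
```python
from h import *
im=dict(fx=371.648,fy=371.648,cx=315.858,cy=244.03,extrinsics=np.load("w3E.npy"))
for n,a,b in(("red",(293,180),(290,182)),("blue",(389,181.5),(397,186)),("dib",(479,186),(492,191))):
    print(n,atz(im,*a,.076,True).round(4),atz(im,*b,.114,True).round(4))
show([.412,.243,.2],np.deg2rad(18))
```

```text
red [0.4151 0.2423 0.076 ] [0.4147 0.2446 0.114 ]
blue [0.4864 0.2656 0.076 ] [0.4845 0.2656 0.114 ]
dib [0.5604 0.2892 0.076 ] [0.5539 0.2877 0.114 ]
t 4.7 pos [0.4529 0.1982 0.2007] go [ 55.2 -25.1   0.6] wz 0.0 tilt [ 0.001 -0.002 -1.   ] F [ 0.6 -1.  -0.8] g 0.488 J [ 0.34  0.04 -0.82  1.83  0.03  1.28 -0.17]
```

Emit:
jog_arm:
  increments:
    - {"tx":30,"ty":-12,"tz":0,"wx":0,"wy":0,"wz":0,"gripper":0.5}
    - {"tx":55,"ty":-23,"tz":5,"wx":0,"wy":0,"wz":0,"gripper":0.5}
    - {"tx":55,"ty":-23,"tz":35,"wx":0,"wy":0,"wz":0,"gripper":0.5}
    - {"tx":55,"ty":-23,"tz":60,"wx":0,"wy":0,"wz":0,"gripper":0.5}
    - {"tx":55,"ty":-23,"tz":60,"wx":0,"wy":0,"wz":0,"gripper":0.5}

```text
time: 5.12
position: [0.4126, 0.2402, 0.1363]
tool_rot: [-1.849, -2.535, 0.011]
ft_force: [-0.1, -1.0, -0.5]
grip_width: 0.499
grip_force: 0.0
```

Run:
```python
from h import *
vision.get_image("wrist")
show([.4143,.2432,.080],np.deg2rad(18))
```

```text
t 5.17 pos [0.4138 0.241  0.1385] go [ 1.9  1.5 58.5] wz -0.004 tilt [-0.006 -0.002 -1.   ] F [-0.5 -0.1  0.7] g 0.499 J [ 0.27  0.08 -0.87  1.94  0.06  1.16 -0.32]
```

Emit:
jog_arm:
  increments:
    - {"tx":1,"ty":0,"tz":25,"wx":0,"wy":0,"wz":0,"gripper":0.5}
    - {"tx":1,"ty":0,"tz":45,"wx":0,"wy":0,"wz":0,"gripper":0.5}
    - {"tx":1,"ty":0,"tz":60,"wx":0,"wy":0,"wz":0,"gripper":0.5}
    - {"tx":1,"ty":0,"tz":60,"wx":0,"wy":0,"wz":0,"gripper":0.5}
    - {"tx":1,"ty":0,"tz":60,"wx":0,"wy":0,"wz":0,"gripper":0.5}

```text
time: 5.58
position: [0.4153, 0.2438, 0.0813]
tool_rot: [-1.851, -2.537, -0.0]
ft_force: [-0.1, 0.3, -0.1]
grip_width: 0.501
grip_force: 0.0
```

Emit:
jog_arm:
  increments:
    - {"tx":0,"ty":0,"tz":0,"wx":0,"wy":0,"wz":0,"gripper":0}
    - {"tx":0,"ty":0,"tz":0,"wx":0,"wy":0,"wz":0,"gripper":0}
    - {"tx":0,"ty":0,"tz":0,"wx":0,"wy":0,"wz":0,"gripper":0}
    - {"tx":0,"ty":0,"tz":0,"wx":0,"wy":0,"wz":0,"gripper":0}
    - {"tx":0,"ty":0,"tz":0,"wx":0,"wy":0,"wz":0,"gripper":0}
  grip_force: 25

```text
time: 6.0
position: [0.4146, 0.2444, 0.0811]
tool_rot: [1.849, 2.539, 0.001]
ft_force: [-0.5, -1.2, 4.9]
grip_width: 0.221
grip_force: 25.0
```

Run:
```python
from h import *
show([.4143,.2432,.080],np.deg2rad(18)); print(ctrl.get_state()["grip_force"])
```

```text
t 6.0 pos [0.4146 0.2444 0.0811] go [-1.  -0.7  1.1] wz -0.002 tilt [ 0.001 -0.    -1.   ] F [-0.5 -1.2  4.9] g 0.221 J [ 0.24  0.16 -0.87  2.    0.15  1.04 -0.39]
25.008535478264093
```

Emit:
jog_arm:
  increments:
    - {"tx":0,"ty":0,"tz":-20,"wx":0,"wy":0,"wz":0,"gripper":0}
    - {"tx":0,"ty":0,"tz":-50,"wx":0,"wy":0,"wz":0,"gripper":0}
    - {"tx":0,"ty":0,"tz":-85,"wx":0,"wy":0,"wz":0,"gripper":0}
    - {"tx":0,"ty":0,"tz":-120,"wx":0,"wy":0,"wz":0,"gripper":0}
    - {"tx":0,"ty":0,"tz":-140,"wx":0,"wy":0,"wz":0,"gripper":0}

```text
time: 6.42
position: [0.4151, 0.2452, 0.2242]
tool_rot: [1.847, 2.538, 0.005]
ft_force: [0.6, 0.8, -0.9]
grip_width: 0.225
grip_force: 25.0
```

Run:
```python
from h import *
show(w(0,0,.21)); print(w(0,0,.21))
```

```text
t 6.42 pos [0.4151 0.2452 0.2242] go [-255.1   50.4   14.5] wz 0.164 tilt [ 0.004  0.001 -1.   ] F [ 0.6  0.8 -0.9] g 0.225 J [ 0.3  -0.02 -0.87  1.83 -0.01  1.32 -0.25]
[0.5416 0.018  0.21  ]
```

Emit:
jog_arm:
  increments:
    - {"tx":-30,"ty":6,"tz":0,"wx":0,"wy":0,"wz":0.04,"gripper":0}
    - {"tx":-65,"ty":13,"tz":0,"wx":0,"wy":0,"wz":0.08,"gripper":0}
    - {"tx":-100,"ty":20,"tz":0,"wx":0,"wy":0,"wz":0.12,"gripper":0}
    - {"tx":-135,"ty":27,"tz":0,"wx":0,"wy":0,"wz":0.164,"gripper":0}
    - {"tx":-170,"ty":34,"tz":0,"wx":0,"wy":0,"wz":0.164,"gripper":0}

```text
time: 6.83
position: [0.4991, 0.0914, 0.2207]
tool_rot: [2.052, 2.378, -0.0]
ft_force: [0.5, 1.2, -0.3]
grip_width: 0.223
grip_force: 25.0
```

Run:
```python
from h import *
show(w(0,0,.21))
```

```text
t 6.83 pos [0.4991 0.0914 0.2207] go [-78.8  31.3  10.8] wz -0.002 tilt [ 0.    -0.001 -1.   ] F [ 0.5  1.2 -0.3] g 0.223 J [ 0.46  0.05 -0.71  1.78  0.04  1.32 -0.11]
```

Emit:
jog_arm:
  increments:
    - {"tx":-30,"ty":12,"tz":5,"wx":0,"wy":0,"wz":0,"gripper":0}
    - {"tx":-58,"ty":23,"tz":10,"wx":0,"wy":0,"wz":0,"gripper":0}
    - {"tx":-77,"ty":31,"tz":20,"wx":0,"wy":0,"wz":0,"gripper":0}
    - {"tx":-77,"ty":31,"tz":25,"wx":0,"wy":0,"wz":0,"gripper":0}
    - {"tx":-77,"ty":31,"tz":25,"wx":0,"wy":0,"wz":0,"gripper":0}

```text
time: 7.25
position: [0.5399, 0.0201, 0.1937]
tool_rot: [-2.052, -2.374, 0.003]
ft_force: [-0.0, 0.1, -1.8]
grip_width: 0.224
grip_force: 25.0
```

Run:
```python
from h import *
vision.get_image("wrist");vision.get_image("wrist")
s=vision.get_image("scene"); t=vision.get_image("top"); show(w(0,0,.115))
p=np.array(ctrl.get_state()["position"])
S=s["color"].copy(); 
cv2.drawMarker(S,tuple(int(round(v)) for v in pix(s,p-[0,0,.071])),(0,0,255),cv2.MARKER_CROSS,8,1)
cv2.drawMarker(S,tuple(int(round(v)) for v in pix(s,w(0,0,.1))),(255,0,255),cv2.MARKER_CROSS,8,1)
a=cv2.resize(S[180:310,170:300],(400,400),interpolation=cv2.INTER_CUBIC); b=cv2.resize(vision.get_image("wrist")["color"],None,fx=.6,fy=.6)
c=np.zeros((400,784,3),np.uint8); c[:,:400]=a; c[:288,400:]=b; cv2.imwrite("pics/s4.png",c)
```

```text
t 7.45 pos [0.5406 0.023  0.1962] go [-5.1  0.2 81.2] wz 0.002 tilt [ 0.001  0.    -1.   ] F [ 0.4 -0.7 -0.1] g 0.223 J [ 0.51  0.15 -0.65  1.74  0.1   1.28 -0.02]
```

View pics/s4.png

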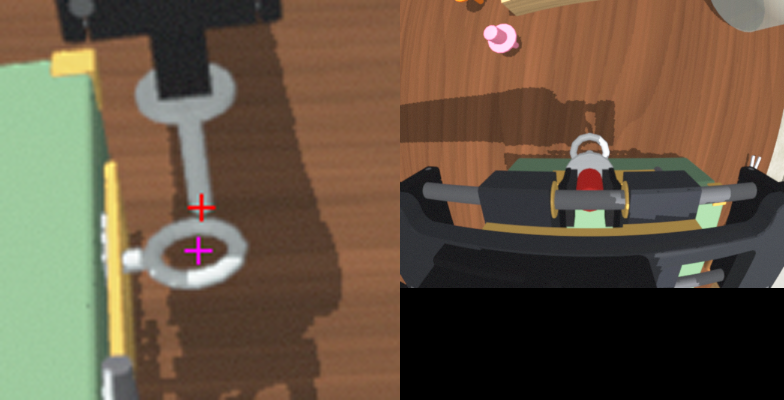

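In the scene crop the hanging tip sits near (200,205), just above the ring. The ring's centre is near (196,253) and the eye marker is at (198,250), so they line up to within a few mm. I'll shift 5 mm and lower.

Emit:
jog_arm:
  increments:
    - {"tx":-5,"ty":0,"tz":0,"wx":0,"wy":0,"wz":0,"gripper":0}
    - {"tx":-5,"ty":0,"tz":0,"wx":0,"wy":0,"wz":0,"gripper":0}
    - {"tx":-5,"ty":0,"tz":15,"wx":0,"wy":0,"wz":0,"gripper":0}
    - {"tx":-5,"ty":0,"tz":30,"wx":0,"wy":0,"wz":0,"gripper":0}
    - {"tx":-5,"ty":0,"tz":40,"wx":0,"wy":0,"wz":0,"gripper":0}

```text
time: 7.92
position: [0.5411, 0.0162, 0.1546]
tool_rot: [-2.051, -2.379, 0.001]
ft_force: [0.2, 0.3, -1.4]
grip_width: 0.22
grip_force: 25.0
```

Run:
```python
from h import *
vision.get_image("wrist")
show(w(0,0,.115))
```

```text
t 7.97 pos [0.5398 0.0161 0.1527] go [ 1.6  2.1 37.7] wz -0.001 tilt [-0.004 -0.    -1.   ] F [-1.  -0.6 -2.3] g 0.221 J [ 0.51  0.19 -0.65  1.79  0.12  1.2  -0.03]
```

No lateral force, so the tip is in the ring. I'll lower the rest.

Emit:
jog_arm:
  increments:
    - {"tx":1,"ty":1,"tz":12,"wx":0,"wy":0,"wz":0,"gripper":0}
    - {"tx":1,"ty":1,"tz":24,"wx":0,"wy":0,"wz":0,"gripper":0}
    - {"tx":1,"ty":1,"tz":34,"wx":0,"wy":0,"wz":0,"gripper":0}
    - {"tx":1,"ty":1,"tz":38,"wx":0,"wy":0,"wz":0,"gripper":0}
    - {"tx":1,"ty":1,"tz":38,"wx":0,"wy":0,"wz":0,"gripper":0}

```text
time: 8.38
position: [0.5416, 0.0175, 0.1162]
tool_rot: [-2.05, -2.378, 0.002]
ft_force: [-0.8, -0.6, -0.7]
grip_width: 0.221
grip_force: 25.0
```

Run:
```python
from h import *
s=vision.get_image("scene")
cv2.imwrite("pics/s5.png",cv2.resize(s["color"][180:310,170:300],(500,500),interpolation=cv2.INTER_CUBIC))
show(w(0,0,.115))
```

```text
t 8.43 pos [0.5421 0.0176 0.117 ] go [ 0.4 -0.4  2. ] wz -0.001 tilt [-0.001  0.    -1.   ] F [ 0.  -0.5 -1.6] g 0.224 J [ 0.49  0.23 -0.64  1.83  0.15  1.13 -0.05]
```

View pics/s5.png

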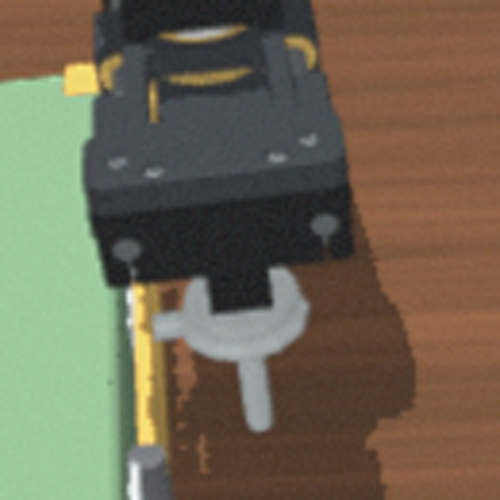

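The shaft hangs below the ring, from about (250,360) to (260,425), with the collar just over it at (245,310). I'll lower 2 mm, open partly and hold, then rise.

Emit:
jog_arm:
  increments:
    - {"tx":0,"ty":0,"tz":2,"wx":0,"wy":0,"wz":0,"gripper":0}
    - {"tx":0,"ty":0,"tz":2,"wx":0,"wy":0,"wz":0,"gripper":0.5}
    - {"tx":0,"ty":0,"tz":2,"wx":0,"wy":0,"wz":0,"gripper":0.5}
    - {"tx":0,"ty":0,"tz":2,"wx":0,"wy":0,"wz":0,"gripper":0.5}
    - {"tx":0,"ty":0,"tz":2,"wx":0,"wy":0,"wz":0,"gripper":0.5}

```text
time: 8.85
position: [0.5427, 0.0175, 0.116]
tool_rot: [2.051, 2.379, 0.001]
ft_force: [-0.1, 0.2, -0.2]
grip_width: 0.434
grip_force: 0.0
```

Emit:
jog_arm:
  increments:
    - {"tx":0,"ty":0,"tz":-10,"wx":0,"wy":0,"wz":0,"gripper":0.5}
    - {"tx":0,"ty":0,"tz":-30,"wx":0,"wy":0,"wz":0,"gripper":0.5}
    - {"tx":0,"ty":0,"tz":-60,"wx":0,"wy":0,"wz":0,"gripper":0.5}
    - {"tx":0,"ty":0,"tz":-95,"wx":0,"wy":0,"wz":0,"gripper":0.5}
    - {"tx":0,"ty":0,"tz":-110,"wx":0,"wy":0,"wz":0,"gripper":0.5}

```text
time: 9.27
position: [0.5443, 0.0181, 0.2309]
tool_rot: [2.047, 2.376, 0.006]
ft_force: [1.4, 0.1, -0.7]
grip_width: 0.502
grip_force: 0.0
```

Run:
```python
from h import *
vision.get_image("wrist")
s=vision.get_image("scene")
cv2.imwrite("pics/s6.png",cv2.resize(s["color"][180:320,170:430],None,fx=3,fy=3,interpolation=cv2.INTER_CUBIC))
show(w(0,0,.115))
```

```text
t 9.37 pos [0.5447 0.018  0.2302] go [  0.7  -4.  115.2] wz -0.001 tilt [ 0.008 -0.001 -1.   ] F [-0.4  0.5 -0.4] g 0.501 J [ 0.52  0.13 -0.65  1.69  0.08  1.34  0.  ]
```

View pics/s6.png

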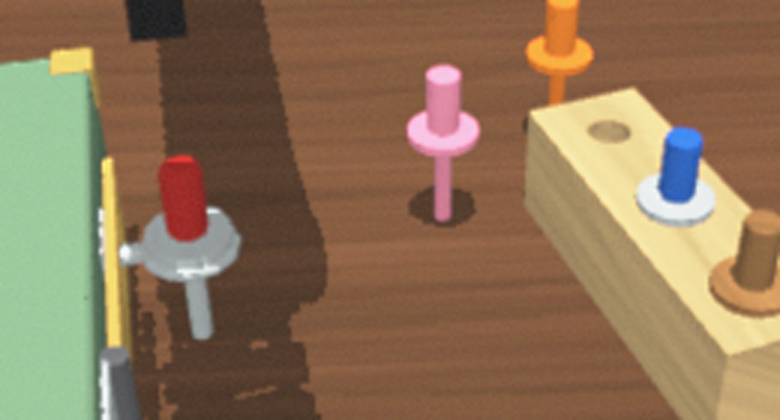

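The red pin hangs upright in the eye, with its collar on the ring at (190,245) and its tip at (203,335). The hasp is flush, the blue pin is still in the rack at (680,170), and the gripper is clear.

```bash
python3 -c "
from h import *
print(ctrl.close_job())"
```

```text
the job is handed in; nothing more can be done
None
```

The chest is locked and the job is handed in: the hasp is shut, the red-knobbed pin hangs through the eye with its collar on the ring, and the blue pin is still in the rack; no verdict came back from the judging.

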